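Fasten the specimen carrier for the courier

TASK

Get the open specimen carrier ready for the courier: swing the keeper bar inside fully home over the blood tubes, past its spring ball, then close the lid fully, and then swing the hasp over the catch so that it lies flat on the lid. Leave the other things on the counter where they are.

Things in the scene. Friction and masses are not known exactly. Their poses are not given: they have to be found in the camera images.
- case: Grey specimen carrier, fixed. Sizes here are in mm. Outside 200 (its x) by 240 (y) by 80 high, walls 6; origin under its centre, x points away from its front (hasp) side, z up. Inside: foam up to z = 42, four capped tubes in a row along y at x = 40 with cap tops at z = 74, and a flat blue cold pack near the front (up to z = 52).
- keeper (a joint): Angle (rad) of the aluminium keeper bar, 14 wide, 8 thick, swinging level (underside z = 78) on a post at x = 40, y = 85 of the case. 0 = home: along the case's -y over the tubes, against its stop; grows as it swings to the case's front (-x), up to 1.3. A spring ball 2 high must be ridden over (about 3 N at the grip) in the last 0.15 rad. It stays where it is left.
- keeper_grip (a point): Middle of the upright orange grip pin on the keeper bar: 14 diameter, 30 high, from z = 86 to 116 of the case (this point at z = 101), 115 from the bar's pivot. With the bar home it is at x = 40, y = -30 of the case. The open lid hangs over that place, so the tool must lean back towards the robot by about 25 to 45 degrees there.
- lid (a joint): Angle (rad) of the white lid with a clear top window: 0 = shut, grows as it opens; it cannot open past 1.12 (64 degrees), so it overhangs the inside. A stiff hinge holds it where it is left; about 2 to 4 N down at its ledge closes it.
- lid_hinge (a point): Middle of the lid's hinge line, which runs along y at the top of the case's far wall (x = 100, z = 81 in the case). The lid is 200 by 240 and 45 deep, hollow below; shut, its top is at z = 126 of the case.
- lid_ledge (a point): Middle of the upper face of the orange thumb ledge at the lid's front: 80 along y, sticking out 24, 6 thick, at the foot of the lid's 45 high front wall. 212 from the hinge line; at y = 40 of the case; at x = -112, z = 87 when shut. Press it down to close the lid.
- hasp (a joint): Angle (rad) of the hasp: a steel leaf 72 long, 34 wide, 4 thick, with a slot and a red end, hinged on the case's front at the height of the shut lid's top. 0 = lying flat on the shut lid, pointing to the case's +x, with the catch through its slot; 1.57 = standing up; more = leaning out over the front towards -x, up to 2.8. A stiff hinge holds it where it is left.
- hasp_hinge (a point): Middle of the hasp's hinge line, along y: x = -106, y = -70, z = 129 of the case, on top of a steel bracket 36 wide.
- hasp_end (a point): Middle of the hasp's free end, 72 from its hinge line.
- catch (a point): Top of the catch: a dark steel staple on the lid, 8 by 6 and 15 high above the lid's top. With lid and hasp shut it comes up through the hasp's slot 29 from the hasp's hinge line and stands 10 above the leaf.
- pot: Bystander: specimen pot with a yellow cap, 54 diameter, 70 high; origin under its centre.
- reagent: Bystander: amber reagent bottle with a blue cap, 48 diameter, 105 high; origin under its centre.
- tape: Bystander: roll of green tape lying flat, 76 outside, 24 high; origin under its centre.
- slides: Bystander: blue box of slides, 60 by 80 by 30 high; origin under its centre.
- brush: Bystander: cleaning brush with a blue handle lying on the counter in front of the case, 170 long along its x; origin under its middle.
- cup: Bystander: white plastic cup, 70 across the rim, 80 high; origin under its centre.
- tips: Bystander: orange box of pipette tips, 120 by 85 by 56 high; origin under its centre.

How it is judged:
By the outcome, as a careful person would: the job done as asked, in the order asked, and still so for the second after the job is handed in, with the robot touching nothing.
It also fails if it takes over 72 s, if anything falls off the work surface, if the arm or the gripper's body presses on something with over 40 N, if the wrist force passes 120 N, or if a joint passes its speed limit or range.

ROBOT

A 7-joint arm with a two-finger parallel gripper is mounted at the origin on the work surface. World frame = base frame: x ahead of the robot, y to its left, z up, the work surface at z = 0. Lengths are in m, angles in rad, forces in N, time in s.
With the tool pointing down it reaches from about 0.4 to 0.9 m from the base axis. Payload 5.5 kg.
Tool frame: the origin (TCP) lies midway between the tips of the shut fingers; the grasp point (between the pads) lies 19 mm behind it; z points along the fingers, y is the line along which they close (so a half turn about z gives the same grasp; the last joint's range is limited). The gripper opens to 92 mm and grips with 3 to 60 N. Pads are 19 mm wide; open, the fingers measure 130 mm over their backs; the gripper's body (75 mm by 190 mm) begins 47 mm behind the grasp point.
Start: joints at [-1.004, 0.501, -0.427, 1.55, 0.221, 1.138, -0.21], TCP at [0.194, 0.62, 0.227] pointing down, gripper open.
Joint ranges: [-2.88, 2.88], [-0.31, 2.03], [-1.54, 1.56], [0.2, 2.42], [-1.41, 4.55], [0.19, 2.02], [-2.57, 2.57]. Speed limits (rad/s): [2.57, 2.57, 3.14, 3.14, 3.14, 3.14, 3.14].

INTERFACE

Orientations are given as a unit quaternion [x, y, z, w].
In Python, from station import bot gives the robot as it stands.
- The arm moves only by the tool play_rows, never from a script. Its argument "deltas" is one flat list of numbers, 7 for each row, row after row: the turn, a rotation vector about the tool's x, y, z normalised to -1 to 1, where 1 is 0.5 rad, then the shift along the tool's x, y, z normalised to -1 to 1, where 1 is 150 mm, then the closure, from -1 (fully open) to 1 (shut). In form: [wx, wy, wz, x, y, z, hand, wx, wy, wz, x, y, z, hand, ...]. A call has 1 to 5 rows; each row shifts and turns the commanded pose from where the row before left it, along the tool's axes as they then stand; what a row does not reach is not made up. A row lasts 1/12 s, in which the tool goes at most 41.7 mm and 7.16 degrees, less where a joint would pass 70% of its speed; a pose out of reach is approached as far as the arm can. A call with a number of a shift or a turn outside -1 to 1 is refused whole. A call with a gripper value outside its range is refused whole. The fingers move at their own pace and stop on an object; "squeeze" is the grip in N (left out, the last holds). Time passes only in rows, so rows that do not move let the fingers close. It gives the time, the measured TCP pose, the force, the opening and the grip force at its end, in the units of the state.
- bot.sense(): the state, without advancing time (a new reading comes with each control period).
- bot.snapshot(name): name is "scene" or "top" or "wrist"; returns a dict with "color" (400x640x3 uint8, red, green, blue), "range_z" (400x640 float32, m along the optical axis (not along the pixel's ray), 0 where there is no reading), "fov_y" (degrees; the focal length in pixels is half the picture's height over the tangent of half this angle, whatever the lens; pixels are square), "cx", "cy" (the principal point, pixels), "dist" ([k1, k2, p1, p2, k3] as OpenCV has them; the pictures are not rectified), "R" (3x3) and "t" (3): a world point X has camera coordinates R X + t; the wrist camera has in their place "T_tool_cam" (4x4, takes a point from camera to tool coordinates, whose origin is the TCP and whose axes are the flange's). Camera axes: x right, y down, z forward; pixel columns grow to the right and rows downward; lengths in m; the calibration is good to about 2 mm. A picture is of the moment at which its call begins: read the wrist's pose just before it.
- bot.sign_off(): hands the job in; it is judged then, once.
The state is a dict: "time_s": time; "joints": joint angles; "qvel": joint speeds; "effort": joint torques, N m; "eef_pos": TCP position; "orientation": TCP orientation; "force": force on the tool from outside, world axes, zero at the start; "wrist_torque": the same for the moment, N m; "grip_width": finger opening in m; "finger_force": force on a finger pad.
Only numpy, scipy, OpenCV 4.12 (cv2) and the standard library are available. Lean on these libraries where they do the work, as an engineer would, in place of code of your own. Each camera call takes 0.05 s, during which the arm holds its last target. There are 200 camera calls.

## Working session

There is one attempt and no reset: what is moved stays moved. The work goes in short steps, Python scripts to look and compute and a tool call to move; the robot and the scene stay as the last step left them, time stands still between calls to the robot, and variables do not carry over. Pictures are saved under pics/ and viewed, at most 13 in all, crops included, and the job is handed in when it is done.

Besides the shell and the picture viewer there is one more tool, called after "Emit:" as a command line: name --argument value ..., lists and objects as JSON in quotes. play_rows: Moves the arm, as the interface text tells. Scaled input: -1 to 1 covers 150 mm each way for a shift and 0.5 rad each way for a turn. Its arguments: {"type":"object","properties":{"deltas":{"type":"array","items":{"type":"number","minimum":-1,"maximum":1}},"squeeze":{"type":"number"}},"required":["deltas"]}

```bash
ls; mkdir -p pics; cat > h.py <<'E'
import numpy as np, cv2, pickle
from station import bot
from scipy.spatial.transform import Rotation as Ro
def snap(n):
    st=bot.sense(); s=bot.snapshot(n)
    f=200/np.tan(np.radians(s["fov_y"])/2); s["K"]=np.array([[f,0,s["cx"]],[0,f,s["cy"]],[0,0,1]])
    if "R" not in s:
        T=np.eye(4);T[:3,:3]=Ro.from_quat(st["orientation"]).as_matrix();T[:3,3]=st["eef_pos"]
        W=T@s["T_tool_cam"]; s["R"]=W[:3,:3].T; s["t"]=-W[:3,:3].T@W[:3,3]
    return s
def ray(s,uv):
    p=cv2.undistortPoints(np.array(uv,float).reshape(-1,1,2),s["K"],np.array(s["dist"],float)).reshape(-1,2)
    d=np.c_[p,np.ones(len(p))]@s["R"]; return -s["R"].T@s["t"],d
def plane(s,uv,z):
    o,d=ray(s,uv); return o+d*((z-o[2])/d[:,2])[:,None]
def depth(s,uv):
    o,d=ray(s,uv); uv=np.array(uv).reshape(-1,2).round().astype(int)
    return o+d*s["range_z"][uv[:,1],uv[:,0]][:,None]
def cloud(s):
    v,u=np.mgrid[:400,:640]; return depth(s,np.c_[u.ravel(),v.ravel()]).reshape(400,640,3)
def save(s,fn): cv2.imwrite("pics/"+fn,s["color"][:,:,::-1])
E
python3 - <<'E'
from h import *
print(bot.sense())
for n in("scene","top"):
    s=snap(n); save(s,n+"0.png"); pickle.dump(s,open(n+".pkl","wb")); print(n,-s["R"].T@s["t"],s["R"][2],s["dist"])
E
```

```text
pics
{'time_s': 0.0, 'joints': array([-1.00383019,  0.50185492, -0.4267507 ,  1.55147363,  0.22080688,
        1.13829389, -0.21027881]), 'qvel': array([-1.79603048e-03,  1.27146835e-03, -6.19818150e-05,  2.23894418e-04,
        7.11443841e-04,  1.77640294e-05,  9.82894002e-04]), 'effort': array([-1.47804344e-04, -5.66573346e+01, -5.81636310e+00, -2.79119629e+01,
       -6.86199032e-02,  3.06521694e-02,  1.77836878e-04]), 'eef_pos': array([0.19427899, 0.6195379 , 0.22566052]), 'orientation': array([ 1.51275934e-01,  9.88491081e-01, -9.72873793e-04, -1.69968526e-04]), 'force': array([ 0.18338431, -0.32127931, -0.8110222 ]), 'wrist_torque': array([-0.00651785, -0.04869789,  0.03600886]), 'finger_force': 0.0, 'grip_width': 0.09171665991479916}
scene [1.08247153 0.23090387 0.95620252] [-0.52378761 -0.21808424 -0.82345966] [-0.08003381  0.          0.          0.          0.        ]
top [ 0.4390455  -0.01008327  1.55761579] [ 0.06189779 -0.00310253 -0.99807767] [-0.11873792  0.          0.          0.          0.        ]
```

View pics/scene0.png

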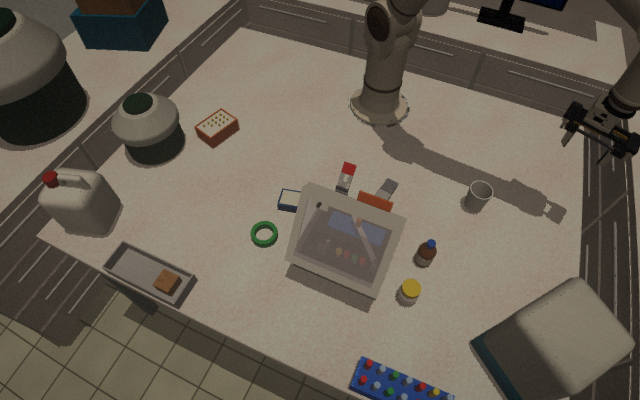

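View pics/top0.png

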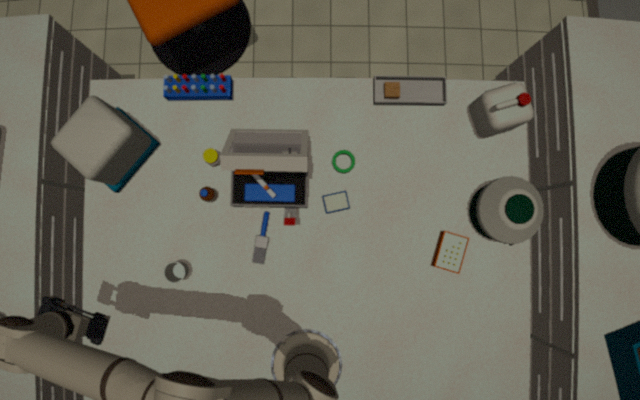

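The scene view shows the open case around (345,240). In the top view the case opening is at (232-308, 170-207), with the orange ledge at (249,172), keeper at (262,184), red hasp end at (290,218), brush at (262,238) and the base at (307,365). Next I'll zoom in and measure.

```bash
python3 - <<'E'
from h import *
s=pickle.load(open("top.pkl","rb"))
c=s["color"][115:275,150:370]; a=cv2.resize(c[:,:,::-1],None,fx=3.6,fy=3.6,interpolation=cv2.INTER_CUBIC)
cv2.imwrite("pics/topc.png",np.clip(a*1.6,0,255).astype(np.uint8))
for n in("top","scene"):
    s=pickle.load(open(n+".pkl","rb")); P=cloud(s)
    h=cv2.cvtColor(s["color"],cv2.COLOR_RGB2HSV)
    H,S,V=[h[:,:,i].astype(int) for i in range(3)]
    inb=(P[:,:,0]>.3)&(P[:,:,0]<.85)&(abs(P[:,:,1])<.35)&(s["range_z"]>0)
    for nm,m in dict(red=((H<4)|(H>175))&(S>150)&(V>80),orange=(H>=4)&(H<16)&(S>150)&(V>80),blue=(H>100)&(H<125)&(S>120)&(V>60),yellow=(H>20)&(H<33)&(S>150)&(V>90),green=(H>45)&(H<85)&(S>100)).items():
        k,l,st,ce=cv2.connectedComponentsWithStats((m&inb).astype(np.uint8))
        for i in range(1,k):
            if st[i,4]>8:
                q=P[l==i]; print(n,nm,st[i],ce[i].round(1),np.median(q,0).round(3),q.min(0).round(3),q.max(0).round(3))
E
```

```text
top red [285 218  10   7  63] [289.6 221. ] [0.462 0.049 0.171] [0.453 0.037 0.158] [0.471 0.064 0.182]
top orange [234 170  29   5 118] [248.9 171.7] [0.594 0.157 0.267] [0.588 0.122 0.252] [0.601 0.198 0.277]
top orange [265 186   3   3   9] [266. 187.] [0.566 0.125 0.116] [0.562 0.121 0.112] [0.569 0.128 0.125]
top blue [244 183  51  19 777] [269.6 192.6] [0.552 0.115 0.051] [0.526 0.042 0.034] [0.585 0.203 0.061]
top blue [201 189   7   7  39] [203.7 192.3] [0.551 0.317 0.106] [0.541 0.308 0.096] [0.56  0.327 0.111]
top blue [261 212   8  24  99] [264.4 223.4] [0.458 0.139 0.019] [0.419 0.127 0.009] [0.493 0.15  0.026]
top yellow [203 149  15  14 158] [210.3 155.4] [0.671 0.308 0.07 ] [0.648 0.285 0.062] [0.691 0.33  0.079]
top green [333 150  22  23 176] [343.4 160.9] [ 0.66  -0.119  0.024] [ 0.623 -0.152  0.016] [ 0.696 -0.083  0.033]
scene red [342 162  14  14 128] [348.4 168.4] [0.465 0.05  0.169] [0.453 0.033 0.156] [0.477 0.066 0.179]
scene orange [357 191  36  21 344] [374.5 200.9] [0.6   0.158 0.26 ] [0.59  0.119 0.249] [0.607 0.196 0.272]
scene blue [428 240   8   7  45] [431.3 242.9] [0.553 0.318 0.103] [0.544 0.309 0.1  ] [0.564 0.328 0.106]
scene yellow [402 279  19  18 261] [411.1 287.7] [0.675 0.307 0.069] [0.652 0.284 0.065] [0.698 0.33  0.074]
scene green [251 221  26  23 245] [263.7 232.2] [ 0.664 -0.118  0.022] [ 0.626 -0.155  0.011] [ 0.7   -0.081  0.028]
```

View pics/topc.png

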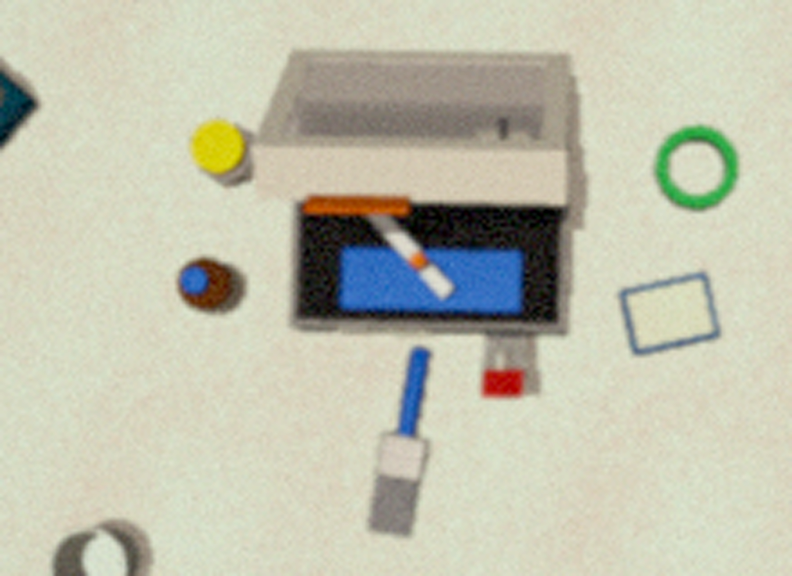

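The crop shows the case nearly square to the world axes: front rim corners at crop (295,330) and (567,330), grip at (418,260), ledge (305-410,205) and hasp end (502,383). I'll compute the case pose from these.

```bash
python3 - <<'E'
from h import *
s=pickle.load(open("top.pkl","rb"))
f=lambda a:np.array(a)/3.6+[150,115]-0.36
print("front rim",plane(s,f([[292,331],[567,333],[296,210]]),.08).round(4))
P=cloud(s)
# side & front outer rim by depth: cells with z 65..95mm
m=(abs(P[:,:,2]-.08)<.015)&(P[:,:,0]>.47)&(P[:,:,0]<.62)&(P[:,:,1]>-.05)&(P[:,:,1]<.27)
q=P[m];print(q.shape)
fr=q[q[:,0]<.51]; print("front x",np.percentile(fr[:,0],[5,50,95]).round(3)); 
z=plane(s,np.argwhere(m)[:,::-1],.08); 
# ledge corners
o=(np.array([[304,214],[409,215]])); print("ledge ends",depth(s,f(o)))
def isect(uvt,uvs):
    s2=pickle.load(open("scene.pkl","rb"))
    o1,d1=ray(s,uvt);o2,d2=ray(s2,uvs);d1=d1[0];d2=d2[0]
    k=np.linalg.lstsq(np.c_[d1,-d2],o2-o1,rcond=None)[0]; a=o1+k[0]*d1;b=o2+k[1]*d2
    return (a+b)/2,np.linalg.norm(a-b)
print("ledge",isect([[248.9,171.7]],[[374.5,200.9]]))
print("hasp",isect([[289.6,221]],[[348.4,168.4]]))
E
```

```text
front rim [[0.5075 0.2378 0.08  ]
 [0.5064 0.     0.08  ]
 [0.6127 0.2358 0.08  ]]
(413, 3)
front x [0.507 0.51  0.51 ]
ledge ends [[0.61219623 0.23285824 0.05435581]
 [0.61292016 0.14116471 0.04089186]]
ledge (array([0.59591251, 0.15846109, 0.25555704]), np.float64(0.002013338993485114))
hasp (array([0.46215011, 0.0498088 , 0.16507853]), np.float64(0.0015933793979092678))
```

Emit:
play_rows --deltas '[0,0,0,0,0,-0.25,1,0,0,0,0,0.27,0,1,0,0,0,0,0.27,0,1,0,0,0,0,0.27,0,1,0,0,0,0,0.27,0,1]' --squeeze 20

```text
time_s: 0.52
eef_pos: [0.2439, 0.7758, 0.2644]
orientation: [0.152, 0.988, 0.0, 0.0]
force: [1.5, 0.2, -0.2]
grip_width: 0.063
finger_force: 0.0
```

Emit:
play_rows --deltas '[0,0,0,-0.104,-0.253,0,1,0,0,0,-0.104,-0.253,0,1,0,0,0,-0.104,-0.253,0,1,0,0,0,-0.104,-0.253,0,1,0,0,0,-0.104,-0.253,0,1]'

```text
time_s: 0.93
eef_pos: [0.2604, 0.5685, 0.2619]
orientation: [0.151, 0.988, -0.001, -0.001]
force: [0.9, 0.8, 0.7]
grip_width: 0.0297
finger_force: 0.0
```

Emit:
play_rows --deltas '[0,0,0,-0.104,-0.253,0,1,0,0,0,-0.104,-0.253,0,1,0,0,0,-0.104,-0.253,0,1,0,0,0,-0.104,-0.253,0,1,0,0,0,-0.104,-0.253,0,1]'

```text
time_s: 1.35
eef_pos: [0.2779, 0.3637, 0.2637]
orientation: [0.151, 0.988, -0.0, -0.0]
force: [1.1, -0.3, 0.2]
grip_width: 0.0009
finger_force: 0.0
```

Emit:
play_rows --deltas '[0,0,0,-0.104,-0.253,0,1,0,0,0,-0.104,-0.253,0,1,0,0,0,-0.104,-0.253,-0.1,1,0,0,0,-0.104,-0.253,-0.1,1,0,0,0,-0.104,-0.253,-0.1,1]'

```text
time_s: 1.77
eef_pos: [0.2946, 0.1652, 0.3073]
orientation: [0.151, 0.988, -0.0, -0.0]
force: [0.9, -0.2, 0.6]
grip_width: 0.0004
finger_force: 0.0
```

Emit:
play_rows --deltas '[0,0,-0.2,0,0,0,1,0,0,-0.2,0,0,0,1,0,0,-0.21,0,0,0,1,0,-0.22,0,0,0,0,1,0,-0.22,0,0,0,0,1]'

```text
time_s: 2.18
eef_pos: [0.3045, 0.1708, 0.3032]
orientation: [0.004, 0.994, -0.004, 0.108]
force: [-12.3, -8.0, 26.4]
grip_width: 0.0002
finger_force: 0.0
```

Emit:
play_rows --deltas '[0,-0.22,0,0,0,0,1,0,-0.22,0,0,0,0,1,0,-0.22,0,0,0,0,1,0,-0.22,0,0,0,0,1,0,0,0,0,0,0,1]'

```text
time_s: 2.6
eef_pos: [0.3254, 0.1976, 0.2796]
orientation: [-0.001, 0.961, -0.023, 0.274]
force: [-1.1, 0.2, -0.3]
grip_width: 0.0005
finger_force: 0.0
```

```bash
python3 - <<'E'
from h import *
st=bot.sense();print(st["joints"].round(2),st["eef_pos"],Ro.from_quat(st["orientation"]).as_matrix().round(3))
s=snap("wrist");print(s["T_tool_cam"].round(3));save(s,"w0.png");pickle.dump(s,open("w0.pkl","wb"))
E
```

```text
[-0.91 -0.31 -0.16  2.41  0.6   0.89  0.14] [0.32536309 0.19756874 0.27960872] [[-0.85   0.011  0.527]
 [-0.014  0.999 -0.044]
 [-0.527 -0.045 -0.849]]
[[-0.    -0.963 -0.268  0.072]
 [ 1.    -0.     0.     0.001]
 [-0.    -0.268  0.963 -0.157]
 [ 0.     0.     0.     1.   ]]
```

View pics/w0.png

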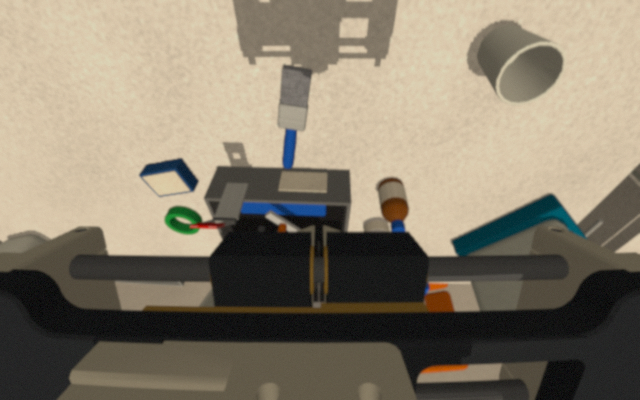

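The wrist view shows the case at (205-350, 165-235), hasp at (200,225), pin at (282,228) and brush at (290,115). The arm hit its fold limits (J2, J4) this close in, so I'll move ahead, keeping the ~32° lean.

```bash
cat >> h.py <<'E'
def go(*targets):
    st=bot.sense();R=Ro.from_quat(st["orientation"]).as_matrix();p=st["eef_pos"]
    print("p",p.round(4),"z",R[:,2].round(3),"y",R[:,1].round(3),"F",st["force"].round(1))
    for t in targets:
        d=R.T@(np.array(t)-p)/.15; print(t,"total",d.round(3),"rows",np.ceil(np.linalg.norm(d)*150/41)); p=np.array(t)
E
python3 -c "
from h import *
go((.50,.14,.24),(.532,.132,.15),(.532,.132,.098))"
```

```text
p [0.3257 0.1975 0.2803] z [ 0.524 -0.044 -0.851] y [ 0.009  0.999 -0.046] F [-0.8  0.6 -0.4]
(0.5, 0.14, 0.24) total [-0.843 -0.359  0.854] rows 5.0
(0.532, 0.132, 0.15) total [ 0.133 -0.024  0.625] rows 3.0
(0.532, 0.132, 0.098) total [0.181 0.016 0.295] rows 2.0
```

Emit:
play_rows --deltas '[0,0,0,-0.17,-0.07,0.17,1,-0.09,0,0,-0.17,-0.07,0.17,1,0,0,0,-0.17,-0.07,0.17,1,0,0,0,-0.17,-0.07,0.17,1,0,0,0,-0.17,-0.07,0.17,1]'

```text
time_s: 3.07
eef_pos: [0.5065, 0.1407, 0.2425]
orientation: [-0.003, 0.962, -0.001, 0.274]
force: [-0.9, 3.0, 0.7]
grip_width: 0.0007
finger_force: 0.0
```

Emit:
play_rows --deltas '[0,0,0,0,0,0,1,0,0,0,0,0,0,1]'

```text
time_s: 3.23
eef_pos: [0.5055, 0.1404, 0.2413]
orientation: [-0.001, 0.962, -0.002, 0.273]
force: [-0.5, 0.6, -0.9]
grip_width: 0.0003
finger_force: 0.0
```

```bash
python3 -c "
from h import *
go((.50,.14,.24),(.532,.132,.15),(.532,.132,.098))
s=snap('wrist');save(s,'w1.png');pickle.dump(s,open('w1.pkl','wb'))"
```

```text
p [0.5055 0.1404 0.2413] z [ 0.525 -0.004 -0.851] y [-0.001  1.    -0.005] F [-0.5  0.6 -0.9]
(0.5, 0.14, 0.24) total [ 0.036 -0.002 -0.012] rows 1.0
(0.532, 0.132, 0.15) total [ 0.133 -0.051  0.623] rows 3.0
(0.532, 0.132, 0.098) total [0.182 0.002 0.295] rows 2.0
```

View pics/w1.png

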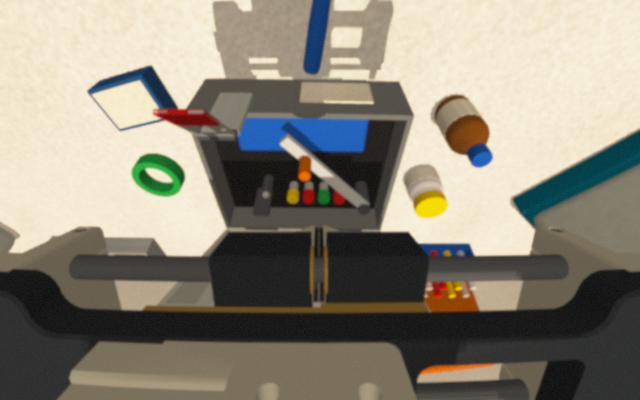

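Now the view under the lid is clear: pin at (304,168), tubes at (295-340,193), pivot post near (362,195), and hasp with red end at (185,117). I'll locate the pin by casting its pixel ray onto two heights, then cross-check with the top view.

```bash
python3 - <<'E'
from h import *
s=pickle.load(open("w1.pkl","rb"));P=cloud(s)
h=cv2.cvtColor(s["color"],cv2.COLOR_RGB2HSV);m=((h[:,:,0]>=4)&(h[:,:,0]<16)&(h[:,:,1]>150)&(h[:,:,2]>70))
m[:140]=0;m[200:]=0;m[:,:280]=0;m[:,330:]=0
ys,xs=np.nonzero(m);print(xs.min(),xs.max(),ys.min(),ys.max(),xs.mean(),ys.mean(),np.median(P[m],0))
c=[xs.mean(),ys.mean()];print(plane(s,[c],.101))
t=pickle.load(open("top.pkl","rb"));o1,d1=ray(s,[c]);o2,d2=ray(t,[[266,187]]);k=np.linalg.lstsq(np.c_[d1[0],-d2[0]],o2-o1,rcond=None)[0]
print(o1+k[0]*d1[0],o2+k[1]*d2[0])
# case inner rim corners at front & hasp red
m=((h[:,:,0]<4)|(h[:,:,0]>175))&(h[:,:,1]>150)&(h[:,:,2]>70);m[150:]=0;m[:,:120]=0;m[:,260:]=0
ys,xs=np.nonzero(m);print("hasp",P[m].min(0),np.median(P[m],0),P[m].max(0))
print("case front corners", plane(s,[[204,80],[400,83],[192,100],[411,104]],.08).round(3))
E
```

```text
297 311 157 198 304.0171821305842 169.786941580756 [0.56354361 0.12511334 0.10726621]
[[0.57109395 0.12466696 0.101     ]]
[0.56638355 0.12505343 0.10633085] [0.5665485  0.12584339 0.10641933]
hasp [0.45181542 0.0018     0.07257468] [0.45943503 0.05246282 0.17541077] [0.510966   0.06768849 0.18053341]
case front corners [[0.477 0.032 0.08 ]
 [0.479 0.218 0.08 ]
 [0.497 0.014 0.08 ]
 [0.501 0.234 0.08 ]]
```

Emit:
play_rows --deltas '[0,0,0,0.055,-0.018,0.2,1,0,0,0,0.055,-0.018,0.2,1,0,0,0,0.06,-0.018,0.21,1,0,0,0,0.09,0,0.15,1,0,0,0,0.09,0,0.145,1]'

```text
time_s: 3.7
eef_pos: [0.5304, 0.1324, 0.1278]
orientation: [-0.004, 0.961, -0.006, 0.275]
force: [0.6, -0.3, 1.7]
grip_width: 0.0001
finger_force: 0.0
```

```bash
python3 -c "
from h import *
t=[(.532,.132,.099)]
for a in (.75,.6,.45,.3,.2,.1,0,-.08): t.append((round(.647-.0145-.115*np.sin(a),4),round(.204+.007-.115*np.cos(a),4),.099))
go(*t)"
```

```text
p [0.5304 0.1324 0.1278] z [ 0.529 -0.01  -0.849] y [-0.005  1.    -0.014] F [ 0.6 -0.3  1.7]
(0.532, 0.132, 0.099) total [ 0.093 -0.     0.169] rows 1.0
(np.float64(0.5541), np.float64(0.1269), 0.099) total [-0.125 -0.035  0.078] rows 1.0
(np.float64(0.5676), np.float64(0.1161), 0.099) total [-0.076 -0.072  0.048] rows 1.0
(np.float64(0.5825), np.float64(0.1074), 0.099) total [-0.084 -0.058  0.053] rows 1.0
(np.float64(0.5985), np.float64(0.1011), 0.099) total [-0.09  -0.043  0.057] rows 1.0
(np.float64(0.6097), np.float64(0.0983), 0.099) total [-0.063 -0.019  0.04 ] rows 1.0
(np.float64(0.621), np.float64(0.0966), 0.099) total [-0.064 -0.012  0.04 ] rows 1.0
(np.float64(0.6325), np.float64(0.096), 0.099) total [-0.065 -0.004  0.041] rows 1.0
(np.float64(0.6417), np.float64(0.0964), 0.099) total [-0.052  0.002  0.032] rows 1.0
```

Emit:
play_rows --deltas '[0,0,0,0,0,0,1,0,0,0,0,0,0,1]'

```text
time_s: 3.87
eef_pos: [0.5305, 0.1322, 0.1289]
orientation: [-0.004, 0.961, -0.006, 0.275]
force: [0.0, -0.4, 0.3]
grip_width: 0.0005
finger_force: 0.0
```

```bash
python3 -c "
from h import *
go((.532,.132,.099))"
```

```text
p [0.5305 0.1322 0.1289] z [ 0.529 -0.01  -0.849] y [-0.004  1.    -0.014] F [ 0.  -0.4  0.3]
(0.532, 0.132, 0.099) total [0.097 0.001 0.174] rows 1.0
```

Emit:
play_rows --deltas '[0,0,0,0.05,0,0.09,1,0,0,0,0.05,0,0.085,1,0,0,0,0,0,0,1]'

```text
time_s: 4.12
eef_pos: [0.5347, 0.1324, 0.1053]
orientation: [-0.004, 0.96, -0.006, 0.279]
force: [1.5, 1.0, 3.8]
grip_width: 0.0002
finger_force: 0.0
```

Emit:
play_rows --deltas '[0,0,0,-0.063,-0.018,0.04,1,0,0,0,-0.063,-0.018,0.04,1,0,0,0,-0.04,-0.036,0.025,1,0,0,0,-0.04,-0.036,0.025,1]'

```text
time_s: 4.45
eef_pos: [0.5699, 0.116, 0.1052]
orientation: [-0.004, 0.961, -0.006, 0.277]
force: [-0.8, 0.2, 0.3]
grip_width: 0.0002
finger_force: 0.2
```

Emit:
play_rows --deltas '[0,0,0,-0.042,-0.029,0.027,1,0,0,0,-0.042,-0.029,0.027,1,0,0,0,-0.045,-0.021,0.028,1,0,0,0,-0.045,-0.021,0.028,1]'

```text
time_s: 4.78
eef_pos: [0.6007, 0.1005, 0.1053]
orientation: [-0.003, 0.961, -0.007, 0.277]
force: [-0.6, 0.3, -0.6]
grip_width: 0.0003
finger_force: 0.2
```

```bash
python3 -c "
from h import *
t=[]
for a in (.2,.1,0,-.08): t.append((round(.647-.0145-.115*np.sin(a),4),round(.204+.007-.115*np.cos(a),4),.099))
go(*t)
print(bot.sense()['joints'].round(2))
s=snap('wrist');save(s,'w2.png')"
```

```text
p [0.6007 0.1005 0.1053] z [ 0.532 -0.011 -0.847] y [-0.003  1.    -0.014] F [-0.6  0.3 -0.6]
(np.float64(0.6097), np.float64(0.0983), 0.099) total [-0.029 -0.014  0.068] rows 1.0
(np.float64(0.621), np.float64(0.0966), 0.099) total [-0.064 -0.012  0.04 ] rows 1.0
(np.float64(0.6325), np.float64(0.096), 0.099) total [-0.065 -0.004  0.041] rows 1.0
(np.float64(0.6417), np.float64(0.0964), 0.099) total [-0.052  0.002  0.033] rows 1.0
[-0.26  0.37 -0.07  2.24  1.6   0.2  -0.27]
```

View pics/w2.png

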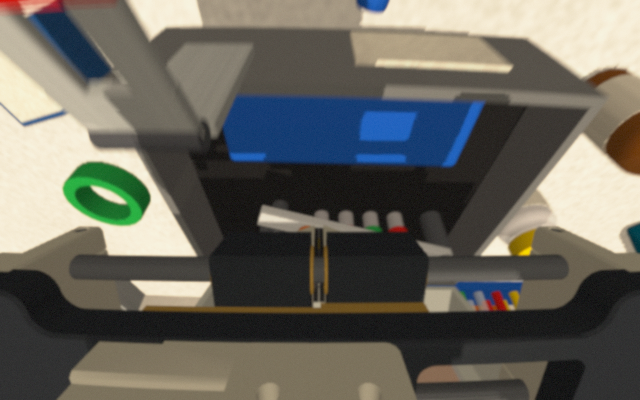

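The bar is following: it runs from (260,215) to (445,250), nearly over the tubes, with the fingers behind the pin. I'll keep pushing to the stop.

Emit:
play_rows --deltas '[0,0,0,-0.05,-0.014,0.035,1,0,0,0,-0.045,-0.01,0.032,1,0,0,0,-0.045,-0.006,0.032,1]'

```text
time_s: 5.08
eef_pos: [0.6257, 0.0963, 0.1033]
orientation: [-0.003, 0.961, -0.007, 0.276]
force: [-1.5, -0.1, 0.4]
grip_width: 0.0003
finger_force: 0.9
```

Emit:
play_rows --deltas '[0,0,0,-0.035,0,0.022,1,0,0,0,-0.02,0,0.013,1]'

```text
time_s: 5.25
eef_pos: [0.636, 0.0963, 0.1033]
orientation: [-0.003, 0.961, -0.007, 0.277]
force: [-1.0, -0.2, 0.2]
grip_width: 0.0004
finger_force: 0.1
```

Emit:
play_rows --deltas '[0,0,0,-0.02,0,0.013,1,0,0,0,-0.02,0,0.013,1]'

```text
time_s: 5.42
eef_pos: [0.6403, 0.0972, 0.1013]
orientation: [-0.004, 0.961, -0.006, 0.275]
force: [-18.2, 0.3, 8.8]
grip_width: 0.0004
finger_force: 8.5
```

```bash
python3 -c "
from h import *
go((.6417,.096,.105));print(bot.sense()['joints'].round(2))"
```

```text
p [0.6403 0.0972 0.1013] z [ 0.529 -0.009 -0.849] y [-0.004  1.    -0.014] F [-18.2   0.3   8.8]
(0.6417, 0.096, 0.105) total [-0.021 -0.009 -0.016] rows 1.0
[-0.19  0.42 -0.11  2.15  1.44  0.2  -0.08]
```

About 18 N on the finger at x=0.640 means it has reached the stop. I'll back off and check with the wrist camera.

Emit:
play_rows --deltas '[0,0,0,0.08,0,-0.05,1,0,0,0,0.1,0,-0.06,1,0,0,0,0.1,0,-0.12,1,0,0,0,0.08,0,-0.2,1,0,0,0,0,0,-0.25,1]'

```text
time_s: 5.83
eef_pos: [0.5479, 0.0958, 0.1451]
orientation: [-0.004, 0.962, -0.008, 0.275]
force: [-0.6, -1.1, 0.4]
grip_width: 0.0005
finger_force: 0.0
```

Emit:
play_rows --deltas '[0,0,0,0,0,-0.25,1,0,0,0,0,0,0,1]'

```text
time_s: 6.0
eef_pos: [0.5396, 0.0969, 0.1707]
orientation: [-0.002, 0.96, -0.007, 0.279]
force: [0.5, 0.3, 0.1]
grip_width: 0.0005
finger_force: 0.0
```

```bash
python3 - <<'E'
from h import *
go((.5,.14,.24));print(bot.sense()['joints'].round(2))
s=snap('wrist');save(s,'w3.png');P=cloud(s)
h=cv2.cvtColor(s["color"],cv2.COLOR_RGB2HSV);m=((h[:,:,0]>=4)&(h[:,:,0]<16)&(h[:,:,1]>150)&(h[:,:,2]>60)&(abs(P[:,:,1]-.1)<.05)&(abs(P[:,:,2]-.1)<.03))
print(m.sum(),np.argwhere(m).mean(0)[::-1],np.median(P[m],0))
w=(h[:,:,1]<60)&(h[:,:,2]>90)&(abs(P[:,:,2]-.086)<.012)&(P[:,:,0]>.55)&(P[:,:,0]<.69)&(P[:,:,1]>.02)&(P[:,:,1]<.22)
q=P[w];print(len(q));
if len(q)>20: print(cv2.fitLine(q[:,:2].astype(np.float32),cv2.DIST_HUBER,0,.01,.01).ravel(),q.min(0),q.max(0))
E
```

```text
p [0.5396 0.0969 0.1707] z [ 0.537 -0.012 -0.844] y [ 0.     1.    -0.014] F [0.5 0.3 0.1]
(0.5, 0.14, 0.24) total [-0.027  0.281 -0.535] rows 3.0
[-0.17  0.14 -0.2   2.34  1.06  0.27  0.24]
0 [nan nan] [nan nan nan]
787
[0.01748456 0.9998471  0.6453744  0.13599165] [0.634321   0.0493044  0.07402368] [0.66129864 0.2107642  0.08792334]<stdin>:5: RuntimeWarning: Mean of empty slice.
  ret = um.true_divide(
  return _methods._mean(a, axis=axis, dtype=dtype,
```

View pics/w3.png

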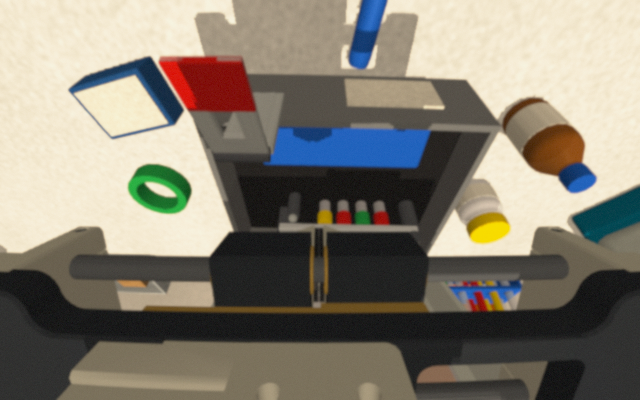

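The bar is now parallel to the rim in front of the tube caps, from (280,225) to (415,228). A line fit puts it at x≈0.646 with angle ≈0.01 rad, so it is home. Next is the lid. It stands at about 1.0 rad, so the fingers must hook behind the ledge's upper face from the far side and pull down along the arc.

```bash
python3 -c "
from h import *
go((.48,.15,.35))"
```

```text
p [0.5408 0.0963 0.1699] z [ 0.537 -0.013 -0.843] y [ 0.001  1.    -0.015] F [ 0.2 -0.7  0.5]
(0.48, 0.15, 0.35) total [-0.306  0.34  -1.235] rows 5.0
```

Emit:
play_rows --deltas '[0,0,0,-0.05,0.06,-0.2,1,0,0,0,-0.05,0.06,-0.21,1,0,0,0,-0.05,0.06,-0.21,1,0,0,0,-0.05,0.06,-0.21,1,0,0,0,-0.05,0.05,-0.21,1]'

```text
time_s: 6.47
eef_pos: [0.4909, 0.1395, 0.3137]
orientation: [-0.001, 0.96, -0.009, 0.278]
force: [0.4, -1.3, 0.3]
grip_width: 0.0005
finger_force: 0.0
```

Emit:
play_rows --deltas '[0,0,0,-0.05,0.05,-0.21,1,-0.03,0.21,0,0,0,0,1,0,0.22,0,0,0,0,1,0,0,0,0,0,0,1]'

```text
time_s: 6.8
eef_pos: [0.4848, 0.1467, 0.3457]
orientation: [-0.001, 0.985, -0.001, 0.174]
force: [1.4, 1.0, 0.2]
grip_width: 0.0005
finger_force: 0.0
```

```bash
python3 -c "
from h import *
go((.618,.182,.35),(.618,.182,.275));print(bot.sense()['joints'].round(2))"
```

```text
p [0.4848 0.1467 0.3457] z [ 0.343 -0.002 -0.939] y [-0.002  1.    -0.003] F [1.4 1.  0.2]
(0.618, 0.182, 0.35) total [-0.845  0.234  0.277] rows 4.0
(0.618, 0.182, 0.275) total [0.171 0.001 0.47 ] rows 2.0
[-0.21 -0.1  -0.23  2.02  0.16  0.91  1.05]
```

Emit:
play_rows --deltas '[0,0,0,-0.21,0.06,0.07,1,0,0,0,-0.21,0.06,0.07,1,0,0,0,-0.21,0.06,0.07,1,0,0,0,-0.21,0.055,0.07,1,0,0,0,0,0,0,1]'

```text
time_s: 7.22
eef_pos: [0.6182, 0.1833, 0.3437]
orientation: [-0.002, 0.985, -0.002, 0.174]
force: [1.1, 0.2, -0.1]
grip_width: 0.0005
finger_force: 0.0
```

Emit:
play_rows --deltas '[0,0,0,0.057,0,0.155,1,0,0,0,0.057,0,0.155,1,0,0,0,0.057,0,0.155,1,0,0,0,0,0,0,1]'

```text
time_s: 7.55
eef_pos: [0.6095, 0.1811, 0.265]
orientation: [-0.003, 0.986, -0.004, 0.169]
force: [-0.4, -0.2, -0.1]
grip_width: 0.0005
finger_force: 0.0
```

```bash
python3 - <<'E'
from h import *
phi=.35;H=np.array([.707,.081]);ts=[]
for th in (1,.95,.9,.8,.6,.4,.2,.1,0,-.03):
    C=H+.214*np.array([-np.cos(th),np.sin(th)])+.006*np.array([np.sin(th),np.cos(th)])
    T=C+.0095*np.array([np.cos(phi),np.sin(phi)]); ts.append((round(T[0],4),.182,round(T[1],4)))
go(*ts)
s=snap('scene');c=s["color"][120:310,250:450];a=cv2.resize(c[:,:,::-1],None,fx=3,fy=3,interpolation=cv2.INTER_CUBIC)
cv2.imwrite("pics/s1.png",np.clip(a*1.4,0,255).astype(np.uint8))
E
```

```text
p [0.6095 0.1811 0.265 ] z [ 0.334 -0.006 -0.943] y [-0.005  1.    -0.008] F [-0.4 -0.2 -0.1]
(np.float64(0.6053), 0.182, np.float64(0.2676)) total [ 0.02   0.006 -0.025] rows 1.0
(np.float64(0.5963), 0.182, np.float64(0.2618)) total [0.069 0.001 0.016] rows 1.0
(np.float64(0.5876), 0.182, np.float64(0.2556)) total [0.068 0.001 0.02 ] rows 1.0
(np.float64(0.5711), 0.182, np.float64(0.242)) total [0.134 0.001 0.049] rows 1.0
(np.float64(0.5427), 0.182, np.float64(0.21)) total [0.25  0.003 0.138] rows 2.0
(np.float64(0.5212), 0.182, np.float64(0.1731)) total [0.217 0.003 0.184] rows 2.0
(np.float64(0.5074), 0.182, np.float64(0.1327)) total [0.177 0.003 0.223] rows 2.0
(np.float64(0.5036), 0.182, np.float64(0.1116)) total [0.071 0.001 0.124] rows 1.0
(np.float64(0.5019), 0.182, np.float64(0.0903)) total [0.058 0.001 0.13 ] rows 1.0
(np.float64(0.5018), 0.182, np.float64(0.0838)) total [0.015 0.    0.041] rows 1.0
```

View pics/s1.png

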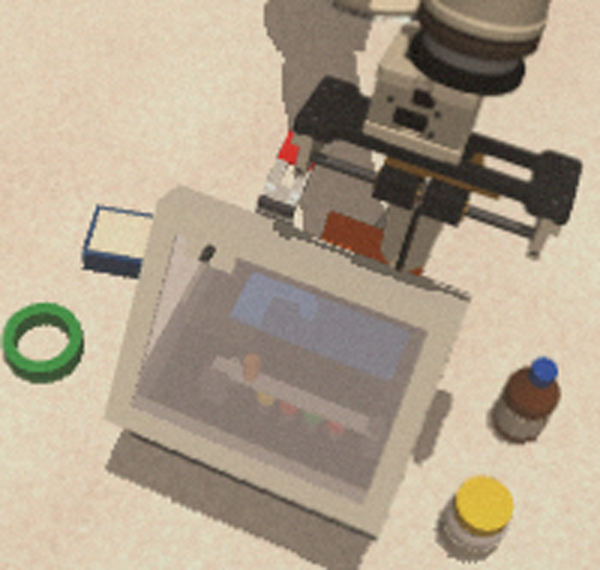

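The fingertips are at the wall/ledge corner, around (400,260) in the crop. The bar at (230-370, 370-420) lies parallel over the tubes. I'll follow the arc.

Emit:
play_rows --deltas '[0,0,0,0.045,0.005,-0.005,1,0,0,0,0.045,0,0.005,1,0,0,0,0.068,0,0.02,1]'

```text
time_s: 7.85
eef_pos: [0.5938, 0.1842, 0.2645]
orientation: [-0.003, 0.984, -0.001, 0.177]
force: [2.1, 0.7, 2.0]
grip_width: 0.0005
finger_force: 1.0
```

Emit:
play_rows --deltas '[0,0,0,0.067,0,0.025,1,0,0,0,0.067,0,0.025,1,0,0,0,0.083,0,0.045,1]'

```text
time_s: 8.1
eef_pos: [0.5666, 0.1841, 0.2386]
orientation: [-0.003, 0.984, -0.001, 0.176]
force: [-0.5, 0.2, 1.8]
grip_width: 0.0002
finger_force: 0.9
```

```bash
python3 - <<'E'
from h import *
go((.5427,.182,.21),(.5212,.182,.173),(.5074,.182,.1327))
t=bot.snapshot("top");s=snap("scene")
h=cv2.cvtColor(s["color"],cv2.COLOR_RGB2HSV);P=cloud(s);m=(h[:,:,0]>=4)&(h[:,:,0]<16)&(h[:,:,1]>150)&(h[:,:,2]>60)&(P[:,:,0]>.4)&(P[:,:,0]<.65)&(P[:,:,1]<.2)&(P[:,:,1]>.1)&(P[:,:,2]>.15)
print(m.sum(),np.median(P[m],0))
E
```

```text
p [0.5666 0.1841 0.2386] z [ 0.346 -0.    -0.938] y [-0.005  1.    -0.002] F [-0.5  0.2  1.8]
(0.5427, 0.182, 0.21) total [ 0.216 -0.013  0.123] rows 1.0
(0.5212, 0.182, 0.173) total [0.22  0.001 0.182] rows 2.0
(0.5074, 0.182, 0.1327) total [0.179 0.001 0.22 ] rows 2.0
236 [0.55969192 0.14849027 0.22418629]
```

Emit:
play_rows --deltas '[0,0,0,0.11,-0.006,0.062,1,0,0,0,0.11,-0.006,0.062,1,0,0,0,0.11,0,0.091,1,0,0,0,0.11,0,0.091,1]'

```text
time_s: 8.53
eef_pos: [0.5206, 0.1816, 0.172]
orientation: [-0.003, 0.985, -0.001, 0.175]
force: [1.5, 0.2, 0.2]
grip_width: 0.0002
finger_force: 0.7
```

Emit:
play_rows --deltas '[0,0,0,0.09,0,0.11,1,0,0,0,0.09,0,0.11,1]'

```text
time_s: 8.7
eef_pos: [0.5063, 0.1813, 0.1313]
orientation: [-0.003, 0.985, -0.001, 0.175]
force: [1.0, -0.2, 0.8]
grip_width: 0.0003
finger_force: 0.6
```

```bash
python3 - <<'E'
from h import *
go((.5036,.182,.1116),(.5019,.182,.09),(.5018,.182,.083))
print(bot.sense()["joints"].round(2))
s=snap("scene")
h=cv2.cvtColor(s["color"],cv2.COLOR_RGB2HSV);P=cloud(s);m=(h[:,:,0]>=4)&(h[:,:,0]<16)&(h[:,:,1]>150)&(h[:,:,2]>60)&(P[:,:,0]>.4)&(P[:,:,0]<.65)&(P[:,:,1]<.2)&(P[:,:,1]>.1)&(P[:,:,2]>.05)
print(m.sum(),np.median(P[m],0))
E
```

```text
p [0.5063 0.1813 0.1313] z [ 0.344 -0.001 -0.939] y [-0.005  1.    -0.003] F [ 1.  -0.2  0.8]
(0.5036, 0.182, 0.1116) total [0.062 0.005 0.117] rows 1.0
(0.5019, 0.182, 0.09) total [0.06  0.    0.131] rows 1.0
(0.5018, 0.182, 0.083) total [0.017 0.    0.044] rows 1.0
[-0.36  0.25 -0.17  2.21  0.53  0.43  0.61]
20 [0.49589132 0.14032726 0.12649457]
```

Emit:
play_rows --deltas '[0,0,0,0.045,0.002,0.055,1,0,0,0,0.045,0,0.055,1,0,0,0,0.035,0,0.06,1,0,0,0,0.03,0,0.06,1]'

```text
time_s: 9.08
eef_pos: [0.4967, 0.181, 0.0912]
orientation: [-0.003, 0.985, -0.001, 0.174]
force: [-0.4, 0.2, 1.3]
grip_width: 0.0003
finger_force: 0.4
```

Emit:
play_rows --deltas '[0,0,0,0.012,0,0.03,1,0,0,0,0,0,0,1]'

```text
time_s: 9.25
eef_pos: [0.4971, 0.1812, 0.0884]
orientation: [-0.003, 0.984, -0.002, 0.175]
force: [-14.0, -4.0, 30.8]
grip_width: 0.0006
finger_force: 16.9
```

The lid bottomed out at 31 N. I'll lift off and look.

Emit:
play_rows --deltas '[0,0,0,0.02,0,-0.1,1,0,0,0,0.02,0,-0.25,1,0,0,0,0,0,-0.25,1,0,0,0,0,0,-0.25,1,0,0,0,0,0,-0.25,1]'

```text
time_s: 9.67
eef_pos: [0.4324, 0.1813, 0.2407]
orientation: [-0.003, 0.985, -0.001, 0.173]
force: [1.3, -0.3, 0.5]
grip_width: 0.0002
finger_force: 0.0
```

Emit:
play_rows --deltas '[0,0.21,0,0,0,0,1,0,0.21,0,0,0,0,1,0,0,0,0,0,0,1]'

```text
time_s: 9.92
eef_pos: [0.4377, 0.1818, 0.2427]
orientation: [-0.001, 0.997, 0.0, 0.071]
force: [1.7, 0.3, 0.2]
grip_width: 0.0006
finger_force: 0.0
```

```bash
python3 - <<'E'
from h import *
go((.40,.049,.25),(.405,.049,.165))
s=snap("scene");P=cloud(s);t=snap("top")
c=s["color"][120:310,250:450];a=cv2.resize(c[:,:,::-1],None,fx=3,fy=3,interpolation=cv2.INTER_CUBIC)
cv2.imwrite("pics/s2.png",np.clip(a*1.4,0,255).astype(np.uint8))
for x in(.53,.6,.68):
  for X in (s,t):
    Q=cloud(X);m=(abs(Q[:,:,0]-x)<.02)&(Q[:,:,1]>.02)&(Q[:,:,1]<.22)&(Q[:,:,2]>.06)&(Q[:,:,2]<.16);print(x,m.sum(),np.percentile(Q[m][:,2],[10,50,90]).round(4))
h=cv2.cvtColor(s["color"],cv2.COLOR_RGB2HSV);m=((h[:,:,0]<4)|(h[:,:,0]>175))&(h[:,:,1]>150)&(h[:,:,2]>70)&(P[:,:,2]>.1)&(P[:,:,0]<.6)&(P[:,:,0]>.4)&(P[:,:,1]<.1)
print("hasp",m.sum(),np.median(P[m],0))
E
```

```text
p [0.4377 0.1818 0.2427] z [ 0.141  0.001 -0.99 ] y [-0.003  1.     0.   ] F [1.7 0.3 0.2]
(0.4, 0.049, 0.25) total [ 0.244 -0.884 -0.085] rows 4.0
(0.405, 0.049, 0.165) total [ 0.047 -0.     0.566] rows 3.0
0.53 926 [0.1219 0.1237 0.1259]
0.53 908 [0.1212 0.1253 0.1293]
0.6 1060 [0.1215 0.1234 0.1252]
0.6 884 [0.1211 0.1248 0.1288]
0.68 1190 [0.1216 0.1235 0.1255]
0.68 854 [0.1212 0.1251 0.1292]
hasp 118 [0.45182095 0.05005913 0.14827828]
```

View pics/s2.png

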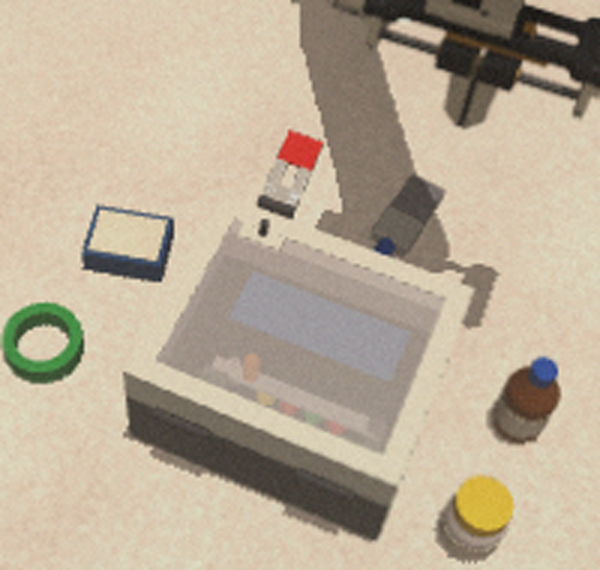

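The lid is shut: its top is at z≈0.124 all over, with no tilt. The hasp (red end at (300,150) in the crop) has since been nudged further out, to about 2.77 rad, so pushing on its end could jam. I'll grip the leaf by its side edges instead, swing it up past vertical, then press it down from above.

Emit:
play_rows --deltas '[0,0,0,0,-0.22,0,-1,0,0,0,0,-0.22,0,-1,0,0,0,0,-0.22,0,-1,0,0,0,0,-0.22,0,-1,0,0,0,0,0,0,-1]'

```text
time_s: 10.43
eef_pos: [0.432, 0.0431, 0.2376]
orientation: [0.001, 0.998, -0.004, 0.068]
force: [0.3, 0.4, 0.4]
grip_width: 0.0292
finger_force: 0.0
```

Emit:
play_rows --deltas '[0,0,0,0,0,0,-1,0,0,0,0,0,0,-1,0,0,0,0,0,0,-1]'

```text
time_s: 10.68
eef_pos: [0.4336, 0.0506, 0.2387]
orientation: [-0.004, 0.998, -0.002, 0.069]
force: [-0.7, 0.2, -0.3]
grip_width: 0.0491
finger_force: 0.0
```

```bash
python3 - <<'E'
from h import *
go((.4465,.050,.19),(.4465,.050,.14));s=snap("wrist");P=cloud(s)
h=cv2.cvtColor(s["color"],cv2.COLOR_RGB2HSV);m=((h[:,:,0]<4)|(h[:,:,0]>175))&(h[:,:,1]>150)&(h[:,:,2]>60)&(P[:,:,2]>.1)&(P[:,:,0]<.6)&(P[:,:,0]>.4)&(P[:,:,1]<.1)
print("hasp",m.sum(),np.percentile(P[m],[3,50,97],axis=0) if m.any() else "")
E
```

```text
p [0.4336 0.0506 0.2387] z [ 0.138 -0.003 -0.99 ] y [-0.008  1.    -0.004] F [-0.7  0.2 -0.3]
(0.4465, 0.05, 0.19) total [-0.04  -0.003  0.333] rows 2.0
(0.4465, 0.05, 0.14) total [0.046 0.001 0.33 ] rows 2.0
hasp 809 [[0.43795564 0.03519151 0.14520266]
 [0.45053811 0.05020743 0.15006728]
 [0.46417584 0.06609308 0.15462171]]
```

Emit:
play_rows --deltas '[0,0,0,-0.05,0,0.11,-1,0,0,0,-0.04,0,0.11,-1,0,0,0,0.02,0,0.12,-1,0,0,0,0.02,0,0.15,-1,0,0,0,0.01,0,0.17,-1]'

```text
time_s: 11.15
eef_pos: [0.4543, 0.0504, 0.1415]
orientation: [-0.004, 0.998, -0.001, 0.07]
force: [-0.1, -0.3, 0.1]
grip_width: 0.0863
finger_force: 0.0
```

```bash
python3 -c "
from h import *
go((.4515,.0505,.139));s=snap('wrist');save(s,'w4.png')"
```

```text
p [0.4543 0.0504 0.1415] z [ 0.14  -0.002 -0.99 ] y [-0.008  1.    -0.003] F [-0.1 -0.3  0.1]
(0.4515, 0.0505, 0.139) total [0.021 0.001 0.014] rows 1.0
```

View pics/w4.png

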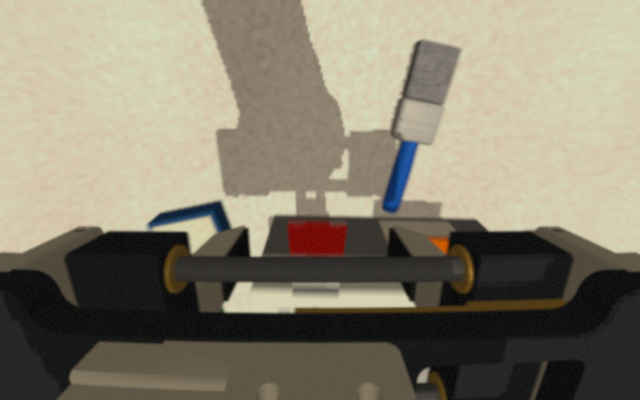

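The red leaf end, at (290-345, 222-255), sits centred between the open fingers. I'll close on it.

Emit:
play_rows --deltas '[0,0,0,0.02,0,0.025,1,0,0,0,0,0,0,1,0,0,0,0,0,0,1,0,0,0,0,0,0,1,0,0,0,0,0,0,1]' --squeeze 20

```text
time_s: 11.62
eef_pos: [0.4525, 0.0492, 0.1392]
orientation: [-0.003, 0.997, -0.002, 0.071]
force: [0.8, -0.5, 0.0]
grip_width: 0.0633
finger_force: 0.0
```

Emit:
play_rows --deltas '[0,0,0,0,0,0,1,0,0,0,0,0,0,1]'

```text
time_s: 11.78
eef_pos: [0.452, 0.0489, 0.1386]
orientation: [-0.003, 0.998, -0.002, 0.07]
force: [-0.6, 0.1, -0.1]
grip_width: 0.0496
finger_force: 0.0
```

```bash
python3 - <<'E'
from h import *
st=bot.sense();p=st["eef_pos"];th0=2.77;r=.053
ts=[]
for th in (2.6,2.4,2.2,2.0,1.8,1.6,1.4,1.2,1.0,.8): ts.append((round(p[0]+r*(np.cos(th)-np.cos(th0)),4),.0505,round(p[2]+r*(np.sin(th)-np.sin(th0)),4)))
go(*ts)
E
```

```text
p [0.452  0.0489 0.1386] z [ 0.14  -0.003 -0.99 ] y [-0.005  1.    -0.004] F [-0.6  0.1 -0.1]
(np.float64(0.4559), 0.0505, np.float64(0.1467)) total [-0.034  0.01  -0.05 ] rows 1.0
(np.float64(0.4623), 0.0505, np.float64(0.1551)) total [-0.05  -0.    -0.049] rows 1.0
(np.float64(0.4702), 0.0505, np.float64(0.1622)) total [-0.059 -0.    -0.039] rows 1.0
(np.float64(0.4793), 0.0505, np.float64(0.1675)) total [-0.065 -0.    -0.026] rows 1.0
(np.float64(0.4893), 0.0505, np.float64(0.1709)) total [-0.069 -0.    -0.013] rows 1.0
(np.float64(0.4998), 0.0505, np.float64(0.1723)) total [-0.071 -0.     0.001] rows 1.0
(np.float64(0.5104), 0.0505, np.float64(0.1716)) total [-0.069 -0.     0.015] rows 1.0
(np.float64(0.5206), 0.0505, np.float64(0.1687)) total [-0.065 -0.     0.029] rows 1.0
(np.float64(0.53), 0.0505, np.float64(0.1639)) total [-0.058 -0.     0.04 ] rows 1.0
(np.float64(0.5383), 0.0505, np.float64(0.1574)) total [-0.049 -0.     0.051] rows 1.0
```

Emit:
play_rows --deltas '[0,0,0,0,0.01,0,1,0,0,0,0,0,0,1,0,0,0,0,0,0,1,0,0,0,0,0,0,1]'

```text
time_s: 12.12
eef_pos: [0.4515, 0.0494, 0.138]
orientation: [-0.002, 0.998, -0.002, 0.069]
force: [-0.5, -4.4, 3.2]
grip_width: 0.0336
finger_force: 19.9
```

Emit:
play_rows --deltas '[0,0,0,-0.034,0,-0.05,1,0,0,0,-0.05,0,-0.049,1]'

```text
time_s: 12.28
eef_pos: [0.4597, 0.0493, 0.1535]
orientation: [-0.002, 0.998, -0.003, 0.067]
force: [-1.4, -5.5, -4.2]
grip_width: 0.0336
finger_force: 20.0
```

Emit:
play_rows --deltas '[0,0,0,-0.059,0,-0.039,1,0,0,0,-0.065,0,-0.026,1,0,0,0,-0.069,0,-0.013,1]'

```text
time_s: 12.53
eef_pos: [0.4867, 0.0491, 0.1703]
orientation: [-0.002, 0.998, -0.003, 0.067]
force: [-7.9, -6.8, 8.0]
grip_width: 0.0334
finger_force: 20.0
```

Emit:
play_rows --deltas '[0,0,0,-0.071,0,0.001,1,0,0,0,-0.069,0,0.015,1,0,0,0,-0.065,0,0.029,1,0,0,0,-0.03,0,0.02,1]'

```text
time_s: 12.87
eef_pos: [0.5313, 0.0495, 0.1695]
orientation: [-0.002, 0.997, -0.002, 0.075]
force: [2.1, -7.3, 17.9]
grip_width: 0.0284
finger_force: 26.8
```

```bash
python3 - <<'E'
from h import *
go();s=snap("scene");P=cloud(s)
h=cv2.cvtColor(s["color"],cv2.COLOR_RGB2HSV);m=((h[:,:,0]<4)|(h[:,:,0]>175))&(h[:,:,1]>150)&(h[:,:,2]>60)&(P[:,:,2]>.1)&(P[:,:,0]<.6)&(P[:,:,0]>.4)&(P[:,:,1]<.1)
print("hasp",m.sum(),np.percentile(P[m],[3,50,97],axis=0) if m.any() else "")
E
```

```text
p [0.5313 0.0495 0.1695] z [ 0.149 -0.004 -0.989] y [-0.004  1.    -0.004] F [ 2.1 -7.3 17.9]
hasp 23 [[0.51424172 0.03782389 0.1732264 ]
 [0.5170405  0.04800038 0.19073567]
 [0.52030752 0.05532229 0.19837657]]
```

The fingers slipped off the leaf edges, but the hasp is past vertical (about 1.3 rad). I'll open, lift, go back to the robot side, close and push it down.

Emit:
play_rows --deltas '[0,0,0,0,0,0,-1,0,0,0,0,0,0,-1,0,0,0,0,0,0,-1,0,0,0,0,0,0,-1,0,0,0,0,0,0,-1]'

```text
time_s: 13.33
eef_pos: [0.5248, 0.0515, 0.165]
orientation: [-0.003, 0.998, -0.002, 0.069]
force: [-0.8, 0.1, 0.4]
grip_width: 0.0567
finger_force: 0.0
```

Emit:
play_rows --deltas '[0,0,0,0,0,0,-1,0,0,0,0,0,0,-1,0,0,0,0,0,-0.2,-1,0,0,0,0,0,-0.25,-1,0,0,0,0,0,-0.15,-1]'

```text
time_s: 13.75
eef_pos: [0.5129, 0.0514, 0.2567]
orientation: [-0.003, 0.998, -0.002, 0.07]
force: [0.5, 1.1, 0.7]
grip_width: 0.0891
finger_force: 0.0
```

Emit:
play_rows --deltas '[0,0,0,0.15,0,-0.02,1,0,0,0,0.15,0,0,1,0,0,0,0.1,0,0,1,0,0,0,0,0,0,1,0,0,0,0,0,0,1]'

```text
time_s: 14.17
eef_pos: [0.4527, 0.0509, 0.2491]
orientation: [-0.003, 0.998, -0.002, 0.07]
force: [0.2, 0.2, -0.4]
grip_width: 0.0631
finger_force: 0.0
```

Emit:
play_rows --deltas '[0,0,0,0,0,0,1,0,0,0,0,0,0,1,0,0,0,0,0,0,1,0,0,0,0,0,0,1,0,0,0,0,0,0,1]'

```text
time_s: 14.58
eef_pos: [0.4532, 0.0508, 0.2488]
orientation: [-0.003, 0.998, -0.002, 0.069]
force: [-0.2, 0.0, 0.5]
grip_width: 0.0299
finger_force: 0.0
```

```bash
python3 - <<'E'
from h import *
go((.47,.05,.185),(.49,.05,.185),(.513,.05,.188),(.536,.05,.179),(.552,.05,.161),(.56,.05,.148),(.561,.05,.134));s=snap("scene");P=cloud(s)
h=cv2.cvtColor(s["color"],cv2.COLOR_RGB2HSV);m=((h[:,:,0]<4)|(h[:,:,0]>175))&(h[:,:,1]>150)&(h[:,:,2]>60)&(P[:,:,2]>.1)&(P[:,:,0]<.6)&(P[:,:,0]>.4)&(P[:,:,1]<.1)
print("hasp",m.sum(),np.percentile(P[m],[3,50,97],axis=0) if m.any() else "")
E
```

```text
p [0.4532 0.0508 0.2488] z [ 0.138 -0.003 -0.99 ] y [-0.005  1.    -0.004] F [-0.2  0.   0.5]
(0.47, 0.05, 0.185) total [-0.052 -0.004  0.436] rows 2.0
(0.49, 0.05, 0.185) total [-0.132 -0.001  0.018] rows 1.0
(0.513, 0.05, 0.188) total [-0.155 -0.001  0.001] rows 1.0
(0.536, 0.05, 0.179) total [-0.144 -0.001  0.081] rows 1.0
(0.552, 0.05, 0.161) total [-0.089 -0.     0.134] rows 1.0
(0.56, 0.05, 0.148) total [-0.041  0.     0.093] rows 1.0
(0.561, 0.05, 0.134) total [0.006 0.    0.093] rows 1.0
hasp 34 [[0.51135999 0.03577176 0.17377926]
 [0.51309684 0.05070254 0.19479203]
 [0.5152475  0.06294198 0.20010909]]
```

Emit:
play_rows --deltas '[0,0,0,-0.017,0,0.145,1,0,0,0,-0.017,0,0.145,1,0,0,0,-0.017,0,0.145,1,0,0,0,0,0,0,1,0,0,0,0,0,0,1]'

```text
time_s: 15.05
eef_pos: [0.4686, 0.0505, 0.1845]
orientation: [-0.003, 0.998, -0.002, 0.068]
force: [-0.1, -0.4, 1.0]
grip_width: 0.0005
finger_force: 0.0
```

Emit:
play_rows --deltas '[0,0,0,-0.066,0,0.009,1,0,0,0,-0.066,0,0.009,1,0,0,0,-0.078,0,0,1,0,0,0,-0.078,0,0,1]'

```text
time_s: 15.38
eef_pos: [0.5146, 0.051, 0.1902]
orientation: [-0.003, 0.997, -0.002, 0.071]
force: [-0.3, 0.0, 0.5]
grip_width: 0.0005
finger_force: 0.3
```

Emit:
play_rows --deltas '[0,0,0,-0.072,0,0.04,1,0,0,0,-0.072,0,0.04,1,0,0,0,-0.045,0,0.067,1,0,0,0,-0.045,0,0.067,1]'

```text
time_s: 15.72
eef_pos: [0.5549, 0.0511, 0.1634]
orientation: [-0.003, 0.997, -0.002, 0.072]
force: [-1.1, -0.0, 0.5]
grip_width: 0.0002
finger_force: 0.2
```

```bash
python3 - <<'E'
from h import *
go((.56,.05,.148),(.561,.05,.134));s=snap("scene");P=cloud(s)
h=cv2.cvtColor(s["color"],cv2.COLOR_RGB2HSV);m=((h[:,:,0]<4)|(h[:,:,0]>175))&(h[:,:,1]>150)&(h[:,:,2]>60)&(P[:,:,2]>.1)&(P[:,:,0]<.6)&(P[:,:,0]>.4)&(P[:,:,1]<.1)
print("hasp",m.sum(),np.percentile(P[m],[3,50,97],axis=0) if m.any() else "")
E
```

```text
p [0.5549 0.0511 0.1634] z [ 0.143 -0.003 -0.99 ] y [-0.005  1.    -0.003] F [-1.1 -0.   0.5]
(0.56, 0.05, 0.148) total [-0.019 -0.007  0.106] rows 1.0
(0.561, 0.05, 0.134) total [0.007 0.    0.093] rows 1.0
hasp 13 [[0.55186547 0.03359699 0.1547691 ]
 [0.56411499 0.04249346 0.16204463]
 [0.56749918 0.06342285 0.16558158]]
```

Emit:
play_rows --deltas '[0,0,0,-0.01,0,0.053,1,0,0,0,-0.01,0,0.053,1,0,0,0,0.003,0,0.045,1]'

```text
time_s: 16.02
eef_pos: [0.5584, 0.051, 0.1398]
orientation: [-0.003, 0.998, -0.002, 0.07]
force: [-0.1, 0.9, -0.1]
grip_width: 0.0003
finger_force: 0.2
```

Emit:
play_rows --deltas '[0,0,0,0.003,0,0.04,1,0,0,0,0,0,0,1]'

```text
time_s: 16.18
eef_pos: [0.5578, 0.0509, 0.1328]
orientation: [-0.003, 0.998, -0.002, 0.069]
force: [0.8, 0.6, 0.5]
grip_width: 0.0006
finger_force: 0.0
```

Emit:
play_rows --deltas '[0,0,0,0,0,0.015,1,0,0,0,0,0,0,1]'

```text
time_s: 16.35
eef_pos: [0.558, 0.0509, 0.1322]
orientation: [-0.003, 0.998, -0.002, 0.069]
force: [-3.5, -0.6, 7.0]
grip_width: 0.0007
finger_force: 3.4
```

Emit:
play_rows --deltas '[0,0,0,0,0,0.012,1,0,0,0,0,0,0,1]'

```text
time_s: 16.52
eef_pos: [0.5581, 0.0509, 0.1317]
orientation: [-0.003, 0.998, -0.002, 0.069]
force: [-8.8, -1.4, 18.5]
grip_width: 0.0008
finger_force: 9.2
```

18 N of firm contact. I'll lift clear and verify.

Emit:
play_rows --deltas '[0,0,0,0,0,-0.1,1,0,0,0,0,0,-0.25,1,0,0,0,0,0,-0.25,1,0,0,0,0.1,0,-0.22,1,0,0,0,0.2,0,-0.1,1]'

```text
time_s: 16.93
eef_pos: [0.4986, 0.0515, 0.2655]
orientation: [-0.002, 0.997, -0.001, 0.074]
force: [1.5, 0.8, 1.4]
grip_width: 0.0006
finger_force: 0.0
```

Emit:
play_rows --deltas '[0,0,0,0.25,0,0,1,0,0,0,0.25,0,0,1,0,0,0,0,0,0,1,0,0,0,0,0,0,1]'

```text
time_s: 17.27
eef_pos: [0.418, 0.0504, 0.2494]
orientation: [-0.003, 0.998, -0.002, 0.069]
force: [-0.2, -0.1, -0.2]
grip_width: -0.0
finger_force: 0.0
```

```bash
python3 - <<'E'
from h import *
go();s=snap("scene");P=cloud(s);a=cv2.resize(s["color"][120:320,240:500][:,:,::-1],None,fx=3,fy=3,interpolation=cv2.INTER_CUBIC)
cv2.imwrite("pics/s3.png",np.clip(a*1.4,0,255).astype(np.uint8))
for X in (s,snap("top")):
    P=cloud(X);h=cv2.cvtColor(X["color"],cv2.COLOR_RGB2HSV);m=((h[:,:,0]<4)|(h[:,:,0]>175))&(h[:,:,1]>150)&(h[:,:,2]>60)&(P[:,:,2]>.1)&(P[:,:,0]<.6)&(P[:,:,0]>.4)&(P[:,:,1]<.1)
    print("hasp",m.sum(),np.percentile(P[m],[3,50,97],axis=0).round(4))
    m=(P[:,:,0]>.53)&(P[:,:,0]<.69)&(P[:,:,1]>.1)&(P[:,:,1]<.22)&(P[:,:,2]>.11)&(P[:,:,2]<.14);print(np.median(P[m],0).round(4))
E
```

```text
p [0.418  0.0504 0.2494] z [ 0.138 -0.004 -0.99 ] y [-0.006  1.    -0.004] F [-0.2 -0.1 -0.2]
hasp 122 [[0.5494 0.0327 0.1262]
 [0.5623 0.0483 0.1293]
 [0.576  0.0642 0.1324]]
[0.6146 0.1609 0.1233]
hasp 76 [[0.5493 0.0363 0.1247]
 [0.5591 0.0498 0.1302]
 [0.5707 0.0633 0.1369]]
[0.6102 0.1603 0.1248]
```

View pics/s3.png

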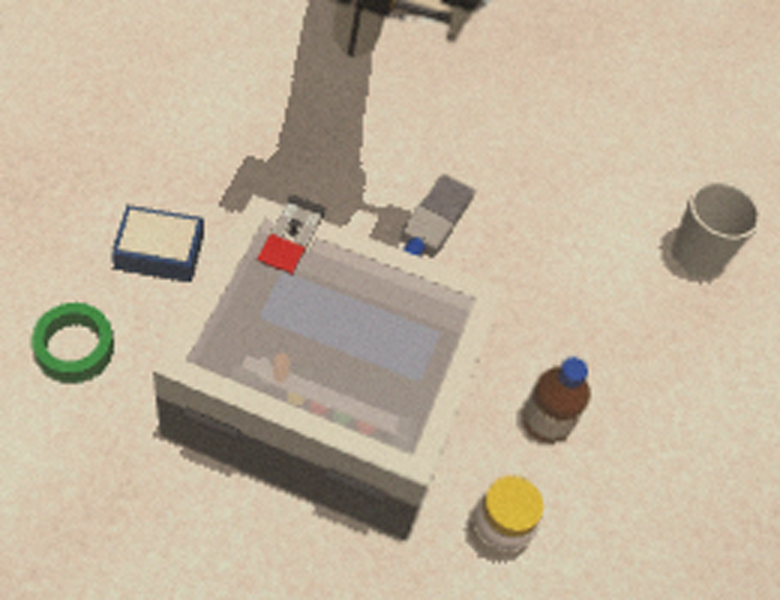

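The picture shows the hasp flat on the shut lid: red end at (282,253), catch through its slot at (295,225). The keeper is still over the tubes at (245-395, 362-425), and the bystanders haven't moved. Handing in.

```bash
python3 -c "
from station import bot
print(bot.sign_off())"
```

```text
the job is handed in; nothing more can be done
None
```

The job is handed in at about 17 s of robot time: the keeper bar is home over the tubes, the lid is shut and the hasp lies flat over the catch; along the way the gripper nudged the hasp outward before I swung it shut, and the bystanders look undisturbed.

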